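Tip chopstick tubes down the rocker sorter

ROBOT

A 7-joint arm with a two-finger parallel gripper is mounted at the origin on the work surface. World frame = base frame: x ahead of the robot, y to its left, z up, the work surface at z = 0. Lengths are in m, angles in degrees, forces in N, time in s.
With the tool pointing down it reaches from about 0.4 to 0.85 m from the base axis. Payload 4.4 kg.
Tool frame: the origin (TCP) lies at the very end of the fingers, on their centre line; the grasp point (between the pads) lies behind it (arm.hold_point_z is the z of the grasp point in the tool frame, in m); z points along the fingers, y is the direction in which the jaws open and shut (so a half turn about z gives the same grasp; the last joint's range is limited). The gripper opens to 94 mm and grips with 3 to 60 N. Pads are 16 mm wide; open, the fingers measure 119 mm over their backs; the gripper's body (75 mm by 177 mm) begins 78 mm behind the grasp point.
Start: joints at [64.355, 36.005, 2.206, 86.941, -1.547, 57.084, -1.146], TCP at [0.242, -0.603, 0.205] pointing down, gripper open.
Joint ranges: [-175.42, 175.42], [-21.48, 121.26], [-71.46, 75.88], [10.55, 141.38], [-63.04, 243.04], [13.31, 113.54], [-168.57, 168.57]. Speed limits (degrees/s): [147.25, 147.25, 180, 180, 180, 180, 180].

INTERFACE

Orientations are given as [roll, pitch, yaw] about the fixed x, y, z axes, in that order (R = Rz(yaw) Ry(pitch) Rx(roll)).
In Python, from plant import arm, cams gives the robot as it stands.
- The arm moves only by the tool carry_out, never from a script. Its argument "moves" is a list of rows, each an object with "linear": the shift along the tool's x, y, z in mm, a list of three; "spin": the turn about the tool's z in degrees. A call has exactly 8 rows; each row shifts and turns the commanded pose from where the row before left it, along the tool's axes as they then stand; what a row does not reach is not made up. A row lasts 1/10 s, in which the tool goes at most 50 mm and 8.59 degrees, less where a joint would pass 70% of its speed; a pose out of reach is approached as far as the arm can. A call is refused whole if a number of a shift passes 50 or a number of a turn 8.59, either way. A call with a gripper value outside its range is refused whole. "hand" is the opening in per cent of the stroke, from 0 (shut) to 100 (fully open), set as the call begins (left out, the last holds). The fingers move at their own pace and stop on an object; the grip force is fixed at half the most. Time passes only in rows, so rows that do not move let the fingers close, or fill a call up. It gives the time, the measured TCP pose, the force and the opening at its end, in the units of the state.
- arm.state(): the state, without advancing time (a new reading comes with each control period).
- cams.read_camera(name): name is "scene" or "top" or "wrist"; returns the picture (420x560x3 uint8, red, green, blue); there is no depth.
- cams.calibration(name): a dict with "mtx" (3x3 intrinsics, pixels), "dist_coeffs" ([k1, k2, p1, p2, k3] as OpenCV has them; the pictures are not rectified), "camera_from_world" (4x4, takes a point from world to camera coordinates); the wrist camera has in their place "tool_from_camera" (4x4, takes a point from camera to tool coordinates, whose origin is the TCP and whose axes are the flange's). Camera axes: x right, y down, z forward; pixel columns grow to the right and rows downward; lengths in m; the calibration is good to about 2 mm. A picture is of the moment at which its call begins: read the wrist's pose just before it. calibration takes no time and is no camera call.
- arm.finish_job(): hands the job in, once; it reports no verdict.
The state is a dict: "time_s": time; "qpos": joint angles; "dq": joint speeds; "tau": joint torques, N m; "ee_pos": TCP position; "tcp_rot": TCP orientation; "force": force on the tool from outside, world axes, zero at the start; "wrist_torque": the same for the moment, N m; "finger_gap": finger opening in m.
Only numpy, scipy, OpenCV 4.12 (cv2) and the standard library are available. Lean on these libraries where they do the work, as an engineer would, in place of code of your own. Each camera call takes 0.05 s, during which the arm holds its last target.

TASK

Send the two chopstick tubes down the rocker tray: first the long tube into the deep cardboard carton, then the short tube into the low slatted crate. Lay each tube on the half of the tray next to its own box, in line with the pivot, and let go, so that its own weight tips the tray and it rolls off into the box. Send the short one when the long one has come to rest in the carton, and leave everything else on the bench where it is.

Things in the scene. Friction and masses are not known exactly. Their poses are not given: they have to be found in the camera images.
- long_tube_mid (a point): Middle of the long tube: a closed round bamboo tube of chopsticks with darker ends, 190 mm long and 48 mm across, 0.17 to 0.34 kg. This point is on its axis, half-way along; its x axis runs along the tube. At the start it lies level in one of the two plywood cradles (either one), its axis 29 mm above the bench; the cradle leaves at least the middle 55 mm of its length free on both sides above a 5 mm plate, so it can be grasped across from above. It rolls easily on a slope.
- short_tube_mid (a point): Middle of the short tube: a closed round bamboo tube of chopsticks with darker ends, 120 mm long and 48 mm across, 0.11 to 0.23 kg. This point is on its axis, half-way along; its x axis runs along the tube. At the start it lies level in one of the two plywood cradles (either one), its axis 29 mm above the bench; the cradle leaves at least the middle 55 mm of its length free on both sides above a 5 mm plate, so it can be grasped across from above. It rolls easily on a slope.
- tray_mid (a point): Centre of the rocker tray's deck, on the deck's upper face, 130 mm above the bench, 5 mm above the pivot axis. The tray is bare aluminium: x axis along the pivot, y across it, z out of the deck. The deck reaches 120 mm either way along y, with open edges there; along x low walls (25 mm high above the deck) leave 222 mm between them. A ridge 6 mm thick and 20 mm high runs along the pivot (y = 0) and parts the tray in two halves. The axes turn with the tray.
- rocker_tray (a joint): Tilt of the rocker tray (rad): 0 level, positive when its +y half is down, stops at -0.32 and +0.32. A weak spring (0.06 Nm/rad) and a damper (0.05 Nm s/rad) keep the empty tray level; a tube resting on one half tips that half down to the stop within about a second, rolls off the open edge, and the tray levels itself again in about 3 s.
- rocker_stand: Fixed grey steel stand of the rocker, origin on the bench under the tray's centre, x along the pivot, y across it (same directions as the level tray). Its uprights stand at x = -135 and +135 mm, 155 mm high, 60 mm wide.
- carton: Deep open cardboard carton, fixed, beside one half of the tray (the +y or the -y half, it varies), 250 mm along the pivot direction x, 180 mm along y, walls 80 mm high and 5 mm thick, with short flaps turned down at its two x ends. Origin at the centre of its underside, 210 mm from the tray's centre.
- crate: Low open wooden crate with slatted sides, fixed, beside the other half of the tray, 250 mm along x, 180 mm along y, 45 mm high. Origin at the centre of its underside, 210 mm from the tray's centre.
- flat_pack: Flat banded pack of chopsticks lying loose, 190 x 60 x 8 mm, origin at the centre of its underside. A bystander: leave it where it is.
- tape_roll: Roll of brown tape lying flat, 90 mm across, 24 mm high, origin at the centre of its underside. A bystander: leave it where it is.
Things that resemble listed ones, but are neither listed nor needed, are in the scene too. Leave any turquoise look-alike of the part that bears short_tube_mid alone.

How it is judged (in metres and radians):
On the way, in this order (a step that is already met when the one before it is completed fails the run):
1. the long tube, let go, lies on the tray and has tipped it down on the carton's side (x of long_tube_mid in the frame of tray_mid between -0.07 and 0.07 m and y of long_tube_mid in the frame of tray_mid between -0.15 and 0.15 m and z of long_tube_mid in the frame of tray_mid between 0.01 and 0.045 m and contact force between long_tube and rocker_tray above 0.1 N and contact force between the fingers and long_tube below 2 N and contact force between the fingers and rocker_tray below 0.5 N and ((y of carton in the frame of rocker_stand above 0 m and value of joint rocker_tray above 0.15 rad) or (y of carton in the frame of rocker_stand below 0 m and value of joint rocker_tray below -0.15 rad))), for 0.04 s.
2. the long tube lies at rest in the carton (x of long_tube_mid in the frame of carton between -0.115 and 0.115 m and y of long_tube_mid in the frame of carton between -0.08 and 0.08 m and z of long_tube_mid in the frame of carton below 0.05 m and linear speed of long_tube below 0.03 m/s), for 0.2 s.
3. the short tube, let go, lies on the tray and has tipped it down on the crate's side (x of short_tube_mid in the frame of tray_mid between -0.07 and 0.07 m and y of short_tube_mid in the frame of tray_mid between -0.15 and 0.15 m and z of short_tube_mid in the frame of tray_mid between 0.01 and 0.045 m and contact force between short_tube and rocker_tray above 0.1 N and contact force between the fingers and short_tube below 2 N and contact force between the fingers and rocker_tray below 0.5 N and ((y of crate in the frame of rocker_stand above 0 m and value of joint rocker_tray above 0.15 rad) or (y of crate in the frame of rocker_stand below 0 m and value of joint rocker_tray below -0.15 rad))), for 0.04 s.
At the end, for the whole second after the job is handed in: The long tube lies in the carton and the short tube in the crate: each tube's middle within 115 mm (along x) and 80 mm (along y) of its box's centre and under 50 mm above the box's underside, slower than 30 mm/s (all of step 2 and x of short_tube_mid in the frame of crate between -0.115 and 0.115 m and y of short_tube_mid in the frame of crate between -0.08 and 0.08 m and z of short_tube_mid in the frame of crate below 0.05 m and linear speed of short_tube below 0.03 m/s); the robot touches nothing.
It fails at once if a bystander (flat pack or tape roll) is moved by more than 30 mm (distance of any of flat_pack, tape_roll from where it was at the start of the episode above 0.03 m).
It also fails if it takes over 72 s, if anything falls off the work surface, if the arm or the gripper's body presses on something with over 40 N, if the wrist force passes 120 N, or if a joint passes its speed limit or range.

## Working session

There is one attempt and no reset: what is moved stays moved. The work goes in short steps, Python scripts to look and compute and a tool call to move; the robot and the scene stay as the last step left them, time stands still between calls to the robot, and variables do not carry over. Pictures are saved under pics/ and viewed, and the job is handed in when it is done.

Besides the shell and the picture viewer there is one more tool, called by a JSON object that holds its "fn" and its "kwargs". carry_out: Moves the arm, as the interface text tells. Its arguments: {"type":"object","properties":{"moves":{"type":"array"},"hand":{"type":"number"}},"required":["moves"]}

```bash
ls; mkdir -p pics; python3 - <<'E'
from plant import arm,cams
import cv2
for n in ["scene","top","wrist"]:
    im=cams.read_camera(n); cv2.imwrite(f"pics/{n}0.png",im[:,:,::-1])
    c=cams.calibration(n); print(n,{k:__import__('numpy').round(v,4).tolist() for k,v in c.items()})
print(arm.state(), arm.hold_point_z)
E
```

```text
pics
scene {'mtx': [[416.6763, 0.0, 278.6452], [0.0, 416.6763, 208.2115], [0.0, 0.0, 1.0]], 'dist_coeffs': [-0.0476, 0.0, 0.0, 0.0, 0.0], 'camera_from_world': [[0.5204, 0.8539, -0.0087, -0.2957], [0.7219, -0.4454, -0.5296, -0.2868], [-0.4561, 0.2693, -0.8482, 1.3655], [0.0, 0.0, 0.0, 1.0]]}
top {'mtx': [[425.3811, 0.0, 275.6385], [0.0, 425.3811, 210.4305], [0.0, 0.0, 1.0]], 'dist_coeffs': [-0.0371, 0.0, 0.0, 0.0, 0.0], 'camera_from_world': [[-0.0248, -0.9996, -0.0147, 0.0455], [-0.9895, 0.0266, -0.142, 0.5153], [0.1423, 0.0111, -0.9898, 1.1175], [0.0, 0.0, 0.0, 1.0]]}
wrist {'mtx': [[321.6003, 0.0, 285.7426], [0.0, 321.6003, 211.9147], [0.0, 0.0, 1.0]], 'dist_coeffs': [-0.0319, 0.0, 0.0, 0.0, 0.0], 'tool_from_camera': [[-0.0005, -0.9635, -0.2676, 0.0772], [1.0, -0.0005, -0.0002, -0.0], [0.0, -0.2676, 0.9635, -0.1797], [0.0, 0.0, 0.0, 1.0]]}
{'time_s': 0.15, 'qpos': array([64.35460413, 36.04594225,  2.2039935 , 86.9805838 , -1.5463848 ,
       57.08450292, -1.14701862]), 'dq': array([-0.0449036 , -0.06667348, -0.07586061, -0.17357383, -0.00853677,
        0.00571855,  0.11153067]), 'tau': array([ 1.30483400e-03, -5.50096035e+01,  1.14497658e+00, -1.86818701e+01,
       -5.21535811e-02,  2.08933745e-02,  1.10105070e-04]), 'ee_pos': array([ 0.24201688, -0.60273411,  0.20478736]), 'tcp_rot': array([-1.79918684e+02,  1.41572664e-03,  2.18737518e+01]), 'force': array([-0.2837571 ,  0.72433692,  0.77606933]), 'wrist_torque': array([-0.03193816,  0.00313255,  0.01871919]), 'finger_gap': 0.09412077974501544} -0.0188
```

View pics/scene0.png

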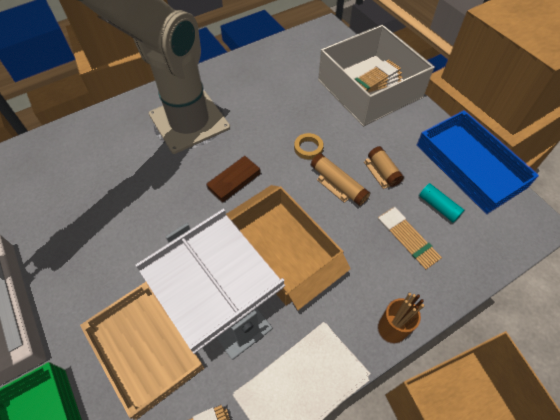

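View pics/top0.png

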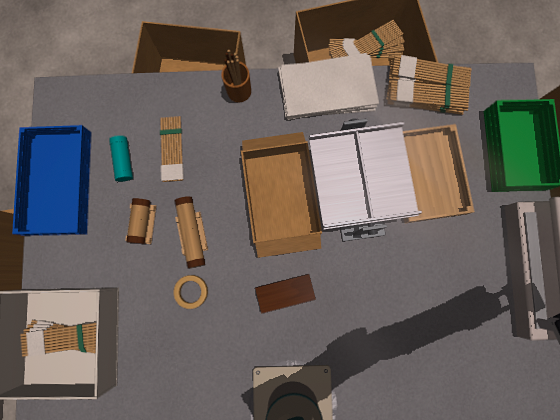

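View pics/wrist0.png

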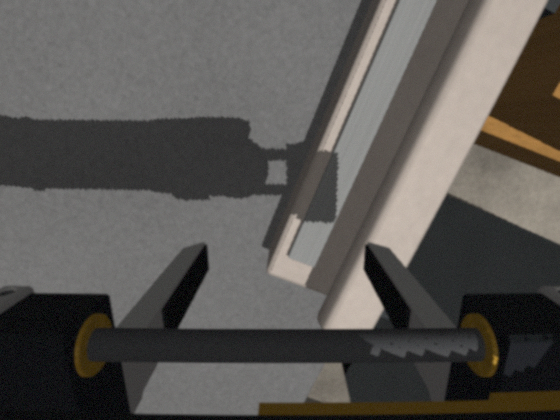

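```bash
python3 - <<'E'
import cv2,numpy as np
im=cv2.imread("pics/top0.png")
a=cv2.resize(im[180:280,110:230],None,fx=5,fy=5,interpolation=cv2.INTER_CUBIC)
b=cv2.resize(im[105:260,230:480],None,fx=3.2,fy=3.2,interpolation=cv2.INTER_CUBIC)
cv2.imwrite("pics/ca.png",a);cv2.imwrite("pics/cb.png",b)
E
```

```text
(no output)
```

View pics/ca.png

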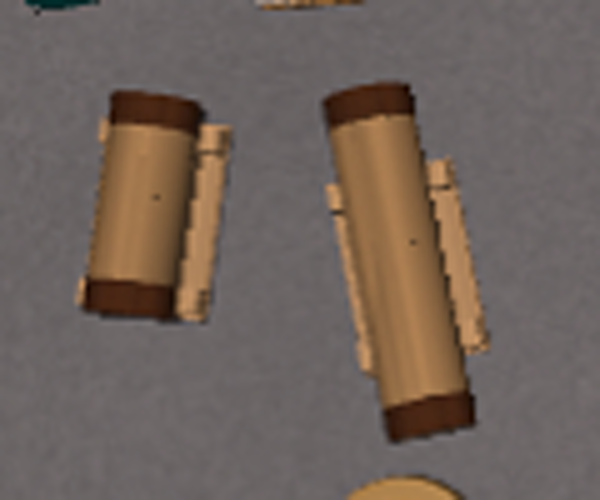

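View pics/cb.png

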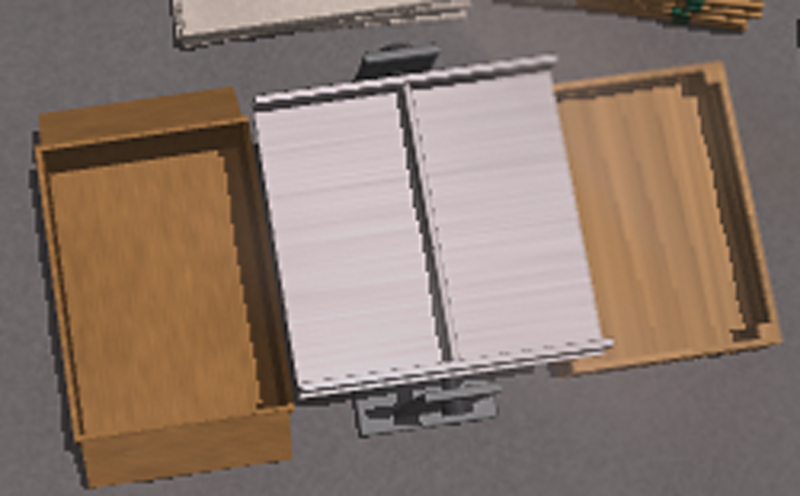

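```bash
cat > h.py <<'E'
import numpy as np,cv2
from plant import arm,cams
def ray(n,px,z):
    c=cams.calibration(n);M=np.array(c["camera_from_world"]);R,t=M[:3,:3],M[:3,3]
    p=cv2.undistortPoints(np.array(px,float).reshape(-1,1,2),np.array(c["mtx"]),np.array(c["dist_coeffs"])).reshape(-1,2)
    o=-R.T@t; d=np.c_[p,np.ones(len(p))]@R
    return o+d*((np.broadcast_to(z,len(p))-o[2])/d[:,2])[:,None]
def proj(n,P):
    c=cams.calibration(n);M=np.array(c["camera_from_world"])
    return cv2.projectPoints(np.array(P,float).reshape(-1,3),cv2.Rodrigues(M[:3,:3])[0],M[:3,3],np.array(c["mtx"]),np.array(c["dist_coeffs"]))[0].reshape(-1,2)
def caps(im_bgr,x0,y0,x1,y1):
    b=im_bgr[y0:y1,x0:x1].astype(int)
    m=((b[:,:,2]<110)&(b[:,:,2]-b[:,:,0]>30)&(b[:,:,2]-b[:,:,1]>22)).astype(np.uint8)
    n,l,s,c=cv2.connectedComponentsWithStats(m)
    return [(s[i,4],(c[i]+[x0,y0]).round(2)) for i in range(1,n) if s[i,4]>20]
E
python3 - <<'E'
from h import *
im=cv2.imread("pics/top0.png")
for nm,box in (("short",(120,190,165,250)),("long",(168,190,215,272))):
    cs=caps(im,*box);print(nm,cs)
    P=ray("top",[c[1] for c in cs],.035)
    if len(P)==2: d=P[0]-P[1];print(P.round(4).tolist(),P.mean(0).round(4),"len",np.linalg.norm(d),"yaw",np.degrees(np.arctan2(d[1],d[0])))
f=lambda x,y:(230+x/3.2,105+y/3.2)
W=ray("top",[f(255,101),f(555,58),f(300,388),f(612,345)],.155);print("tray",W.round(4).tolist(),W.mean(0))
for a,b in ((0,2),(1,3)):
    d=W[a]-W[b];print(np.linalg.norm(d),np.degrees(np.arctan2(d[1],d[0])))
r=ray("top",[f(405,88),f(448,358)],.15);d=r[0]-r[1];print("ridge",r.round(4).tolist(),r.mean(0),np.linalg.norm(d),np.degrees(np.arctan2(d[1],d[0])))
cc=ray("top",[f(38,150),f(247,120),f(76,440),f(292,407)],.08);print("carton",cc.round(4).tolist(),cc.mean(0))
E
```

```text
short [(np.int32(258), array([138.62, 220.8 ]))]
long [(np.int32(101), array([182.8 , 200.29])), (np.int32(173), array([195.87, 250.62]))]
[[0.5516, 0.286, 0.035], [0.4131, 0.2498, 0.035]] [0.4823 0.2679 0.035 ] len 0.14318593472212107 yaw 14.661146331447283
tray [[0.6834, -0.0588, 0.155], [0.712, -0.2952, 0.155], [0.4576, -0.0845, 0.155], [0.484, -0.3228, 0.155]] [ 0.58427096 -0.19033171  0.155     ]
0.22721388110862958 6.511019089823309
0.22965545481145833 6.90061532952077
ridge [[0.6923, -0.1772, 0.15], [0.4781, -0.1986, 0.15]] [ 0.58519769 -0.18789724  0.15      ] 0.21531786179459636 5.715478242800688
carton [[0.6705, 0.1179, 0.08], [0.6913, -0.0572, 0.08], [0.4279, 0.0904, 0.08], [0.4501, -0.085, 0.08]] [0.55997249 0.01652745 0.08      ]
```

```bash
sed -i 's/(b\[:,:,2\]<110)/(b[:,:,2]<100)/; s/>30)/>20)/; s/>22)/>12)/' h.py; python3 - <<'E'
from h import *
im=cv2.imread("pics/top0.png")
for nm,box in (("short",(120,190,165,250)),("long",(168,190,215,272))):
    cs=caps(im,*box);print(nm,cs)
f=lambda x,y:(110+x/5,180+y/5)
for nm,q in (("short",[(110,108),(203,115),(85,300),(176,308)]),("long",[(325,112),(414,93),(384,425),(474,410)])):
    P=ray("top",[f(*p) for p in q],.029);d=P[0]+P[1]-P[2]-P[3];P2=P.mean(0)
    print(nm,P2.round(4),np.linalg.norm(d)/2,np.linalg.norm(P[0]-P[1]),np.degrees(np.arctan2(d[1],d[0])))
E
```

```text
short [(np.int32(327), array([140.05, 220.79]))]
long [(np.int32(131), array([184.36, 201.05])), (np.int32(29), array([197.21, 228.55])), (np.int32(145), array([196.27, 260.8 ]))]
short [0.4971 0.4091 0.029 ] 0.1068907320449638 0.05239756725957159 -6.585774495217892
long [0.4653 0.2678 0.029 ] 0.176401221572796 0.050176431700600384 10.847168241465848
```

{"fn": "carry_out", "kwargs": {"moves": [{"linear": [0, 0, -25], "spin": 5.5}, {"linear": [0, 0, -25], "spin": 5.5}, {"linear": [33, -35, 0], "spin": 0}, {"linear": [33, -35, 0], "spin": 0}, {"linear": [33, -35, 0], "spin": 0}, {"linear": [33, -35, 0], "spin": 0}, {"linear": [33, -35, 0], "spin": 0}, {"linear": [33, -35, 0], "spin": 0}], "hand": 100}}

```text
time_s: 0.95
ee_pos: [0.3977, -0.3578, 0.2554]
tcp_rot: [-180.0, 0.0, 10.9]
force: [1.3, -0.2, -0.9]
finger_gap: 0.0942
```

{"fn": "carry_out", "kwargs": {"moves": [{"linear": [16, -38, 0], "spin": 0}, {"linear": [16, -38, 0], "spin": 0}, {"linear": [16, -38, 0], "spin": 0}, {"linear": [16, -38, 0], "spin": 0}, {"linear": [12, -38, 0], "spin": 0}, {"linear": [12, -38, 0], "spin": 0}, {"linear": [8, -38, 0], "spin": 0}, {"linear": [8, -38, 0], "spin": 0}]}}

```text
time_s: 1.75
ee_pos: [0.4416, -0.0399, 0.2555]
tcp_rot: [180.0, -0.0, 10.9]
force: [2.0, -0.2, -0.1]
finger_gap: 0.0943
```

{"fn": "carry_out", "kwargs": {"moves": [{"linear": [10, -40, 0], "spin": 0}, {"linear": [10, -40, 0], "spin": 0}, {"linear": [10, -40, 0], "spin": 0}, {"linear": [10, -40, 0], "spin": 0}, {"linear": [10, -40, 0], "spin": 0}, {"linear": [10, -40, 0], "spin": 0}, {"linear": [10, -30, 0], "spin": 0}, {"linear": [10, -20, 0], "spin": 0}]}}

```text
time_s: 2.55
ee_pos: [0.4648, 0.2614, 0.2553]
tcp_rot: [-179.9, 0.0, 11.1]
force: [-0.3, -0.2, 0.2]
finger_gap: 0.094
```

```bash
python3 - <<'E'
from h import *
s=arm.state();print(s["ee_pos"].round(4),s["tcp_rot"].round(2),s["qpos"].round(1),s["time_s"])
im=cams.read_camera("wrist");cv2.imwrite("pics/w1.png",im[:,:,::-1])
E
```

```text
[0.4648 0.2614 0.2553] [-1.7995e+02  3.0000e-02  1.1060e+01] [ -26.7   23.3   -8.   101.7    3.7   55.2 -115.1] 2.55
```

View pics/w1.png

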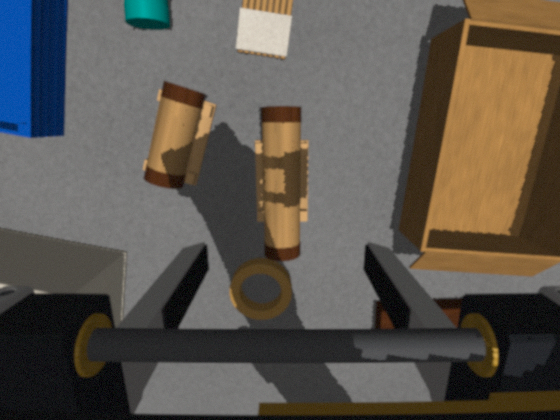

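```bash
cat >> h.py <<'E'
def wray(px,z,pos,rpy):
    from scipy.spatial.transform import Rotation as Ro
    c=cams.calibration("wrist");T=np.array(c["tool_from_camera"]);Rt=Ro.from_euler("xyz",rpy,degrees=True).as_matrix()
    R=Rt@T[:3,:3];o=np.array(pos)+Rt@T[:3,3]
    p=cv2.undistortPoints(np.array(px,float).reshape(-1,1,2),np.array(c["mtx"]),np.array(c["dist_coeffs"])).reshape(-1,2)
    d=np.c_[p,np.ones(len(p))]@R.T
    return o+d*((z-o[2])/d[:,2])[:,None]
E
python3 - <<'E'
from h import *
im=cv2.imread("pics/w1.png")
cv2.imwrite("pics/w1c.png",cv2.resize(im[70:270,130:330],None,fx=3,fy=3,interpolation=cv2.INTER_CUBIC))
E
```

```text
(no output)
```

View pics/w1c.png

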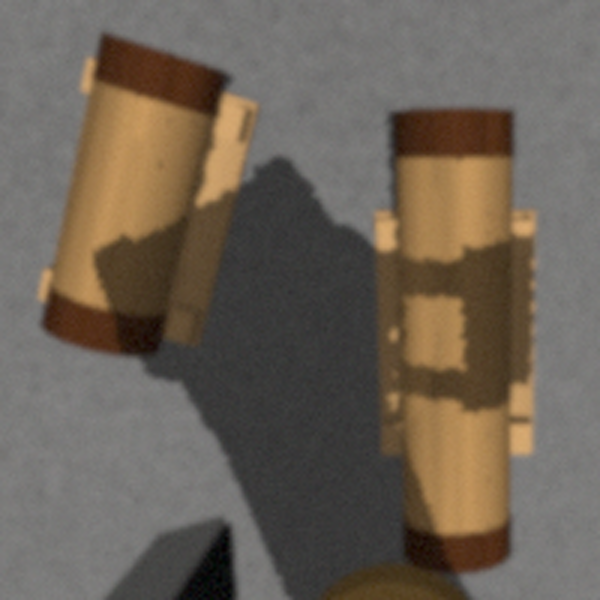

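```bash
python3 - <<'E'
from h import *
pos=[0.4648,0.2614,0.2553];r=[-179.95,.03,11.06]
f=lambda x,y:(130+x/3,70+y/3)
def quad(q,z=.029):
    P=wray([f(*p) for p in q],z,pos,r);d=P[0]+P[1]-P[2]-P[3]
    print(P.mean(0).round(4),"len",np.linalg.norm(d).round(4)/2,np.linalg.norm(P[0]-P[1]).round(4),np.linalg.norm(P[2]-P[3]).round(4),"yaw",np.degrees(np.arctan2(d[1],d[0])).round(2))
quad([(393,115),(512,115),(404,558),(511,556)])
quad([(100,42),(229,78),(42,325),(158,347)])
E
```

```text
[0.4621 0.2662 0.029 ] len 0.1916 0.0479 0.0486 yaw 11.48
[0.4969 0.4092 0.029 ] len 0.11715 0.0525 0.0501 yaw -7.23
```

{"fn": "carry_out", "kwargs": {"moves": [{"linear": [-1, -5.5, 40], "spin": -0.5}, {"linear": [0, 0, 50], "spin": 0}, {"linear": [0, 0, 50], "spin": 0}, {"linear": [0, 0, 40], "spin": 0}, {"linear": [0, 0, 30], "spin": 0}, {"linear": [0, 0, 20], "spin": 0}, {"linear": [0, 0, 11], "spin": 0}, {"linear": [0, 0, 0], "spin": 0}]}}

```text
time_s: 3.4
ee_pos: [0.4629, 0.2627, 0.0134]
tcp_rot: [179.9, 0.1, 11.4]
force: [-0.1, -0.7, 0.5]
finger_gap: 0.0939
```

{"fn": "carry_out", "kwargs": {"moves": [{"linear": [0, 0, 0], "spin": 0}, {"linear": [0, 0, 0], "spin": 0}, {"linear": [0, 0, 0], "spin": 0}, {"linear": [0, 0, 0], "spin": 0}, {"linear": [0, 0, 0], "spin": 0}, {"linear": [0, 0, 0], "spin": 0}, {"linear": [0, 0, 0], "spin": 0}, {"linear": [0, 0, 0], "spin": 0}], "hand": 35}}

```text
time_s: 4.2
ee_pos: [0.4638, 0.2645, 0.0148]
tcp_rot: [-179.9, -0.1, 11.4]
force: [-0.8, 2.6, 3.3]
finger_gap: 0.0476
```

{"fn": "carry_out", "kwargs": {"moves": [{"linear": [0, 0, -20], "spin": 0}, {"linear": [0, 0, -40], "spin": 0}, {"linear": [0, 0, -45], "spin": 0}, {"linear": [0, 0, -45], "spin": 0}, {"linear": [0, 0, -45], "spin": 0}, {"linear": [0, 0, -30], "spin": 0}, {"linear": [0, 0, -10], "spin": 0}, {"linear": [0, 0, 0], "spin": 0}], "hand": 30}}

```text
time_s: 5.0
ee_pos: [0.4639, 0.2634, 0.2498]
tcp_rot: [180.0, -0.1, 11.4]
force: [0.8, -0.0, -2.0]
finger_gap: 0.0472
```

```bash
python3 - <<'E'
from h import *
s=arm.state();print(s["ee_pos"].round(4),s["tcp_rot"].round(2),s["force"].round(2),s["wrist_torque"].round(3),s["finger_gap"])
im=cams.read_camera("wrist");cv2.imwrite("pics/w2.png",im[:,:,::-1])
E
```

```text
[0.4639 0.2634 0.2498] [ 1.800e+02 -6.000e-02  1.135e+01] [ 0.79 -0.04 -2.04] [-0.013  0.017  0.049] 0.04715774938086934
```

View pics/w2.png

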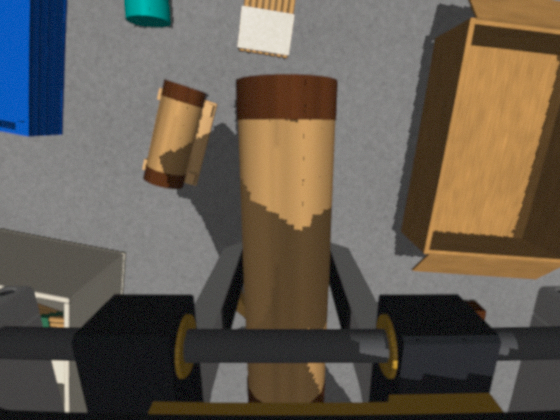

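{"fn": "carry_out", "kwargs": {"moves": [{"linear": [5, 25, 0], "spin": 2.5}, {"linear": [8, 45, 0], "spin": 2.4}, {"linear": [9, 48, 0], "spin": 0}, {"linear": [9, 48, 0], "spin": 0}, {"linear": [9, 48, 0], "spin": 0}, {"linear": [9, 48, 0], "spin": 0}, {"linear": [9, 48, 0], "spin": 0}, {"linear": [9, 48, 0], "spin": 0}]}}

```text
time_s: 5.85
ee_pos: [0.573, -0.0851, 0.2463]
tcp_rot: [-179.9, 0.3, 6.5]
force: [0.2, -0.1, -2.3]
finger_gap: 0.0474
```

{"fn": "carry_out", "kwargs": {"moves": [{"linear": [2, 30, 0], "spin": 0}, {"linear": [0, 16, 0], "spin": 0}, {"linear": [0, 0, 10], "spin": 0}, {"linear": [0, 0, 20], "spin": 0}, {"linear": [0, 0, 20], "spin": 0}, {"linear": [0, 0, 15], "spin": 0}, {"linear": [0, 0, 10], "spin": 0}, {"linear": [0, 0, 0], "spin": 0}]}}

```text
time_s: 6.65
ee_pos: [0.58, -0.126, 0.1722]
tcp_rot: [-179.9, 0.2, 6.6]
force: [0.4, 0.2, -2.4]
finger_gap: 0.0477
```

```bash
python3 - <<'E'
from h import *
s=arm.state();print(s["ee_pos"].round(4),s["tcp_rot"].round(2),s["force"].round(2),s["finger_gap"])
im=cams.read_camera("top");cv2.imwrite("pics/t3.png",cv2.resize(im[60:280,200:500,::-1],None,fx=2.6,fy=2.6))
im=cams.read_camera("wrist");cv2.imwrite("pics/w3.png",im[:,:,::-1])
im=cams.read_camera("scene");cv2.imwrite("pics/s3.png",cv2.resize(im[150:400,70:400,::-1],None,fx=2.4,fy=2.4))
E
```

```text
[ 0.58   -0.126   0.1722] [-179.86    0.24    6.63] [ 0.38  0.2  -2.4 ] 0.04770716818312834
```

View pics/t3.png

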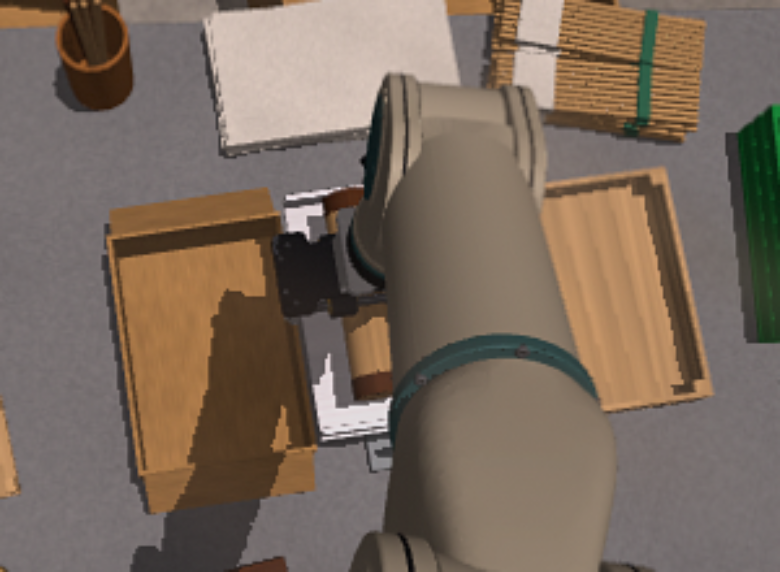

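View pics/w3.png

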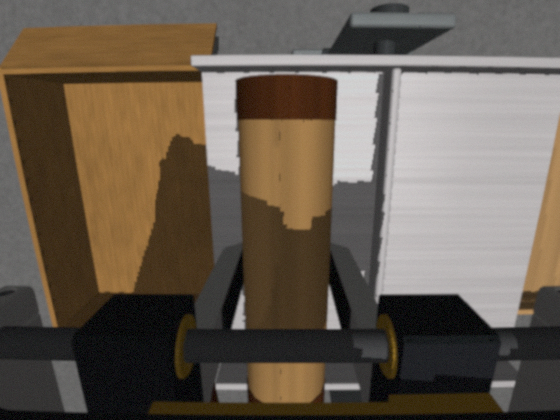

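View pics/s3.png

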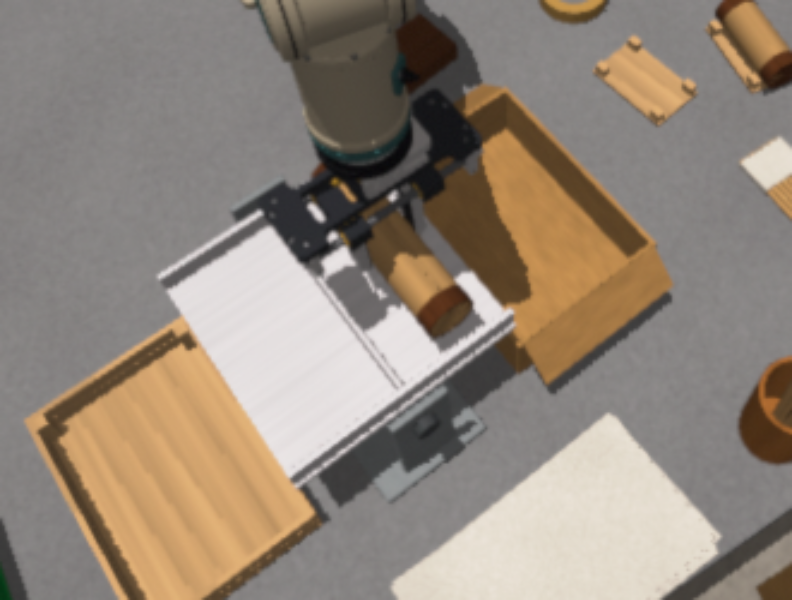

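```bash
python3 - <<'E'
from h import *
pos=[0.58,-0.126,0.1722];r=[-179.86,.24,6.63]
P=wray([(396,72),(381,240)],.15,pos,r);print(P.round(4))
d=P[0]-P[1];print(np.degrees(np.arctan2(d[1],d[0])))
P=wray([(194,62),],.155,pos,r);print("corner",P.round(4))
E
```

```text
[[ 0.6929 -0.1779  0.15  ]
 [ 0.5889 -0.1892  0.15  ]]
6.203962750576413
corner [[ 0.684  -0.0617  0.155 ]]
```

{"fn": "carry_out", "kwargs": {"moves": [{"linear": [0, 4, 10], "spin": 0}, {"linear": [0, 0, 8], "spin": 0}, {"linear": [0, 0, 6], "spin": 0}, {"linear": [0, 0, 4], "spin": 0}, {"linear": [0, 0, 2], "spin": 0}, {"linear": [0, 0, 0], "spin": 0}, {"linear": [0, 0, 0], "spin": 0}, {"linear": [0, 0, 0], "spin": 0}]}}

```text
time_s: 7.6
ee_pos: [0.5824, -0.1327, 0.1448]
tcp_rot: [180.0, -0.0, 6.5]
force: [0.4, 0.0, -2.3]
finger_gap: 0.0475
```

```bash
python3 - <<'E'
from h import *
s=arm.state();print(s["ee_pos"].round(4),s["tcp_rot"].round(2),s["force"].round(2),s["finger_gap"])
im=cams.read_camera("scene");cv2.imwrite("pics/s4.png",cv2.resize(im[200:350,130:330,::-1],None,fx=4,fy=4))
E
```

```text
[ 0.5824 -0.1327  0.1448] [ 1.7999e+02 -4.0000e-02  6.4800e+00] [ 0.38  0.04 -2.28] 0.04754187957107541
```

View pics/s4.png

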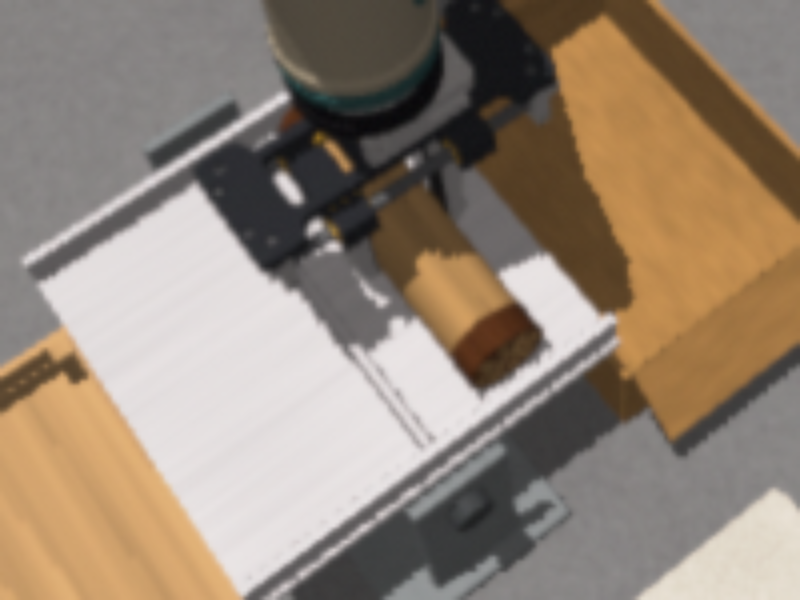

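{"fn": "carry_out", "kwargs": {"moves": [{"linear": [0, 0, 2], "spin": 0}, {"linear": [0, 0, 1.5], "spin": 0}, {"linear": [0, 0, 0], "spin": 0}, {"linear": [0, 0, 0], "spin": 0}, {"linear": [0, 0, 0], "spin": 0}, {"linear": [0, 0, 0], "spin": 0}, {"linear": [0, 0, 0], "spin": 0}, {"linear": [0, 0, 0], "spin": 0}]}}

```text
time_s: 8.45
ee_pos: [0.5821, -0.1326, 0.141]
tcp_rot: [-180.0, -0.0, 6.5]
force: [0.8, 0.1, -1.8]
finger_gap: 0.047
```

{"fn": "carry_out", "kwargs": {"moves": [{"linear": [0, 0, 0], "spin": 0}, {"linear": [0, 0, -3], "spin": 0}, {"linear": [0, 0, -20], "spin": 0}, {"linear": [0, 0, -40], "spin": 0}, {"linear": [0, 0, -45], "spin": 0}, {"linear": [0, 0, -20], "spin": 0}, {"linear": [0, 0, 0], "spin": 0}, {"linear": [0, 0, 0], "spin": 0}], "hand": 72}}

```text
time_s: 9.25
ee_pos: [0.5819, -0.1326, 0.2691]
tcp_rot: [180.0, -0.0, 6.5]
force: [-0.2, -0.6, -0.8]
finger_gap: 0.068
```

```bash
python3 - <<'E'
from h import *
s=arm.state();print(s["ee_pos"].round(4),s["tcp_rot"].round(2),s["force"].round(2),s["finger_gap"])
im=cams.read_camera("scene");cv2.imwrite("pics/s5.png",cv2.resize(im[150:400,70:400,::-1],None,fx=2.4,fy=2.4))
im=cams.read_camera("wrist");cv2.imwrite("pics/w5.png",im[:,:,::-1])
E
```

```text
[ 0.5819 -0.1326  0.2691] [ 1.7999e+02 -2.0000e-02  6.4700e+00] [-0.18 -0.63 -0.79] 0.06795021204123865
```

View pics/s5.png

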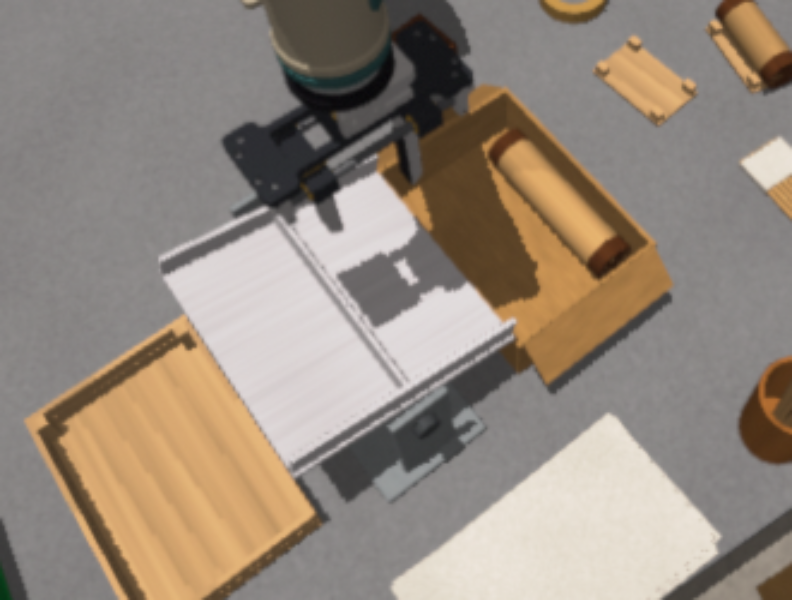

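View pics/w5.png

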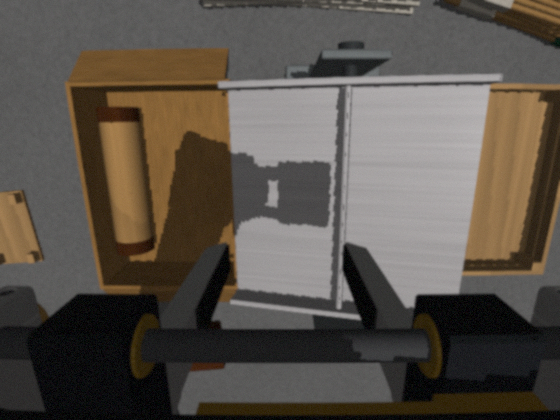

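{"fn": "carry_out", "kwargs": {"moves": [{"linear": [-8, -25, 0], "spin": 7}, {"linear": [-10, -35, 0], "spin": 6.7}, {"linear": [-12, -42, 0], "spin": 0}, {"linear": [-12, -42, 0], "spin": 0}, {"linear": [-12, -42, 0], "spin": 0}, {"linear": [-12, -42, 0], "spin": 0}, {"linear": [-12, -42, 0], "spin": 0}, {"linear": [-12, -42, 0], "spin": 0}], "hand": 100}}

```text
time_s: 10.15
ee_pos: [0.5206, 0.1868, 0.2675]
tcp_rot: [179.9, 0.1, -7.2]
force: [0.4, -0.8, -0.2]
finger_gap: 0.0939
```

{"fn": "carry_out", "kwargs": {"moves": [{"linear": [-12, -42, 0], "spin": 0}, {"linear": [-12, -42, 0], "spin": 0}, {"linear": [-12, -42, 0], "spin": 0}, {"linear": [-8, -42, 0], "spin": 0}, {"linear": [-6, -35, 0], "spin": 0}, {"linear": [0, -15, 0], "spin": 0}, {"linear": [0, 0, 0], "spin": 0}, {"linear": [0, 0, 0], "spin": 0}]}}

```text
time_s: 10.95
ee_pos: [0.4994, 0.4066, 0.2674]
tcp_rot: [179.8, 0.1, -7.2]
force: [-0.1, -0.5, -0.1]
finger_gap: 0.094
```

```bash
python3 - <<'E'
from h import *
s=arm.state();print(s["ee_pos"].round(4).tolist(),s["tcp_rot"].round(2).tolist(),s["qpos"].round(1),s["time_s"])
im=cams.read_camera("wrist");cv2.imwrite("pics/w6.png",im[:,:,::-1])
E
```

```text
[0.4994, 0.4066, 0.2674] [179.83, 0.08, -7.25] [ -39.3   32.5   -4.1   83.1    2.5   64.7 -141. ] 10.95
```

View pics/w6.png

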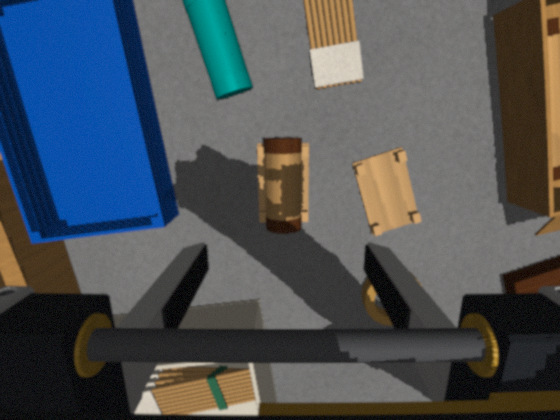

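```bash
python3 - <<'E'
from h import *
for z in (0,.1,.15): print(z,ray("top",[(117,289),(0,290)],z).round(3).tolist())
for z in (0,.1,.15): print(z,ray("scene",[(369,117),(367,88)],z).round(3).tolist())
s=arm.state()
P=wray([(263,140),(301,139),(266,228),(301,228)],.029,s["ee_pos"],s["tcp_rot"]);d=P[0]+P[1]-P[2]-P[3]
print(P.mean(0),np.linalg.norm(d)/2,np.degrees(np.arctan2(d[1],d[0])))
E
```

```text
0 [[0.314, 0.476, 0.0], [0.317, 0.811, 0.0]]
0.1 [[0.317, 0.437, 0.1], [0.32, 0.744, 0.1]]
0.15 [[0.319, 0.418, 0.15], [0.322, 0.71, 0.15]]
0 [[0.298, 0.514, 0.0], [0.184, 0.594, 0.0]]
0.1 [[0.366, 0.439, 0.1], [0.264, 0.511, 0.1]]
0.15 [[0.4, 0.401, 0.15], [0.304, 0.469, 0.15]]
[0.49758664 0.40918369 0.029     ] 0.11862090658238181 -6.528334865252418
```

{"fn": "carry_out", "kwargs": {"moves": [{"linear": [-2, -3, 43], "spin": -0.6}, {"linear": [0, 0, 50], "spin": 0}, {"linear": [0, 0, 50], "spin": 0}, {"linear": [0, 0, 45], "spin": 0}, {"linear": [0, 0, 30], "spin": 0}, {"linear": [0, 0, 20], "spin": 0}, {"linear": [0, 0, 14], "spin": 0}, {"linear": [0, 0, 0], "spin": 0}]}}

```text
time_s: 11.8
ee_pos: [0.4976, 0.4089, 0.0154]
tcp_rot: [179.8, 0.1, -6.7]
force: [0.5, -0.6, 1.0]
finger_gap: 0.0937
```

{"fn": "carry_out", "kwargs": {"moves": [{"linear": [0, 0, 0], "spin": 0}, {"linear": [0, 0, 0], "spin": 0}, {"linear": [0, 0, 0], "spin": 0}, {"linear": [0, 0, 0], "spin": 0}, {"linear": [0, 0, 0], "spin": 0}, {"linear": [0, 0, 0], "spin": 0}, {"linear": [0, 0, 0], "spin": 0}, {"linear": [0, 0, 0], "spin": 0}], "hand": 30}}

```text
time_s: 12.6
ee_pos: [0.4982, 0.4111, 0.0172]
tcp_rot: [180.0, -0.0, -6.6]
force: [-0.1, -1.3, 1.9]
finger_gap: 0.0473
```

{"fn": "carry_out", "kwargs": {"moves": [{"linear": [0, 0, -20], "spin": 0}, {"linear": [0, 0, -40], "spin": 0}, {"linear": [0, 0, -45], "spin": 0}, {"linear": [0, 0, -45], "spin": 0}, {"linear": [0, 0, -45], "spin": 0}, {"linear": [0, 0, -30], "spin": 0}, {"linear": [0, 0, -15], "spin": 0}, {"linear": [0, 0, 0], "spin": 0}]}}

```text
time_s: 13.4
ee_pos: [0.4991, 0.4123, 0.2594]
tcp_rot: [-179.8, -0.2, -6.6]
force: [0.0, 0.5, -2.8]
finger_gap: 0.0474
```

```bash
python3 - <<'E'
from h import *
s=arm.state();print(s["ee_pos"].round(4),s["tcp_rot"].round(2),s["force"].round(2),s["wrist_torque"].round(3),s["finger_gap"])
im=cams.read_camera("wrist");cv2.imwrite("pics/w7.png",im[:,:,::-1])
im=cams.read_camera("top");cv2.imwrite("pics/t7.png",im[:,:,::-1])
E
```

```text
[0.4991 0.4123 0.2594] [-179.79   -0.18   -6.62] [ 0.01  0.5  -2.78] [ 0.047  0.033 -0.048] 0.0474315741152562
```

View pics/w7.png

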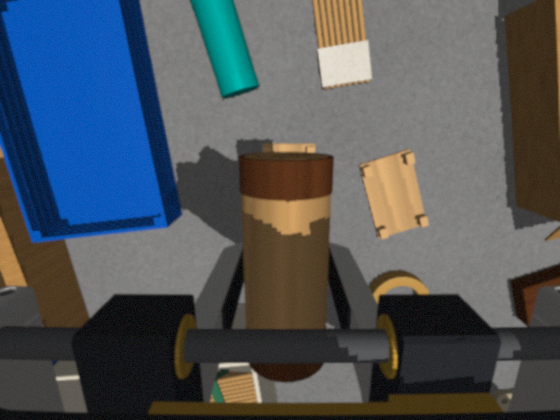

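View pics/t7.png

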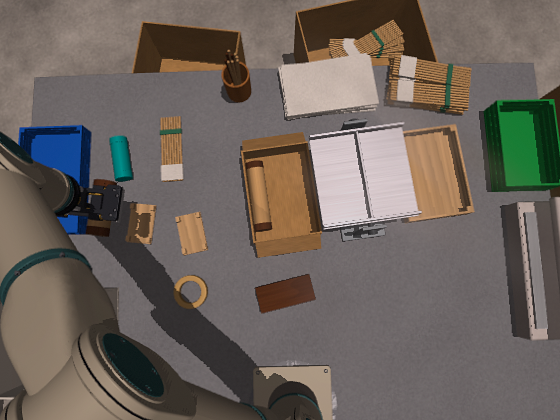

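{"fn": "carry_out", "kwargs": {"moves": [{"linear": [0, 25, 0], "spin": -6.6}, {"linear": [0, 40, 0], "spin": -6.5}, {"linear": [4, 48, 0], "spin": 0}, {"linear": [4, 48, 0], "spin": 0}, {"linear": [4, 48, 0], "spin": 0}, {"linear": [4, 48, 0], "spin": 0}, {"linear": [4, 48, 0], "spin": 0}, {"linear": [4, 48, 0], "spin": 0}]}}

```text
time_s: 14.3
ee_pos: [0.5504, 0.0608, 0.2551]
tcp_rot: [180.0, 0.2, 6.5]
force: [0.4, 0.5, -1.3]
finger_gap: 0.0472
```

{"fn": "carry_out", "kwargs": {"moves": [{"linear": [0, 48, 0], "spin": 0}, {"linear": [0, 48, 0], "spin": 0}, {"linear": [0, 48, 0], "spin": 0}, {"linear": [0, 48, 0], "spin": 0}, {"linear": [0, 48, 0], "spin": 0}, {"linear": [0, 40, 0], "spin": 0}, {"linear": [0, 20, 0], "spin": 0}, {"linear": [0, 0, 0], "spin": 0}]}}

```text
time_s: 15.1
ee_pos: [0.5839, -0.2387, 0.2549]
tcp_rot: [180.0, 0.2, 6.2]
force: [-0.9, 0.5, -0.8]
finger_gap: 0.0474
```

{"fn": "carry_out", "kwargs": {"moves": [{"linear": [7, 9, 0], "spin": 0}, {"linear": [0, 0, 15], "spin": 0}, {"linear": [0, 0, 20], "spin": 0}, {"linear": [0, 0, 20], "spin": 0}, {"linear": [0, 0, 15], "spin": 0}, {"linear": [0, 0, 10], "spin": 0}, {"linear": [0, 0, 0], "spin": 0}, {"linear": [0, 0, 0], "spin": 0}]}}

```text
time_s: 15.9
ee_pos: [0.5937, -0.2422, 0.1772]
tcp_rot: [-180.0, -0.0, 6.5]
force: [0.4, 0.5, -0.9]
finger_gap: 0.0472
```

```bash
python3 - <<'E'
from h import *
s=arm.state();print(s["ee_pos"].round(4),s["tcp_rot"].round(2),s["force"].round(2),s["finger_gap"])
im=cams.read_camera("wrist");cv2.imwrite("pics/w8.png",im[:,:,::-1])
im=cams.read_camera("scene");cv2.imwrite("pics/s8.png",cv2.resize(im[150:400,70:400,::-1],None,fx=2.4,fy=2.4))
E
```

```text
[ 0.5937 -0.2422  0.1772] [-1.7997e+02 -1.0000e-02  6.5500e+00] [ 0.45  0.45 -0.91] 0.04718211438745247
```

View pics/w8.png

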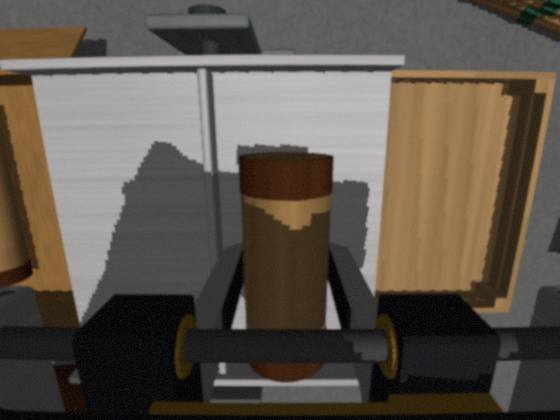

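View pics/s8.png

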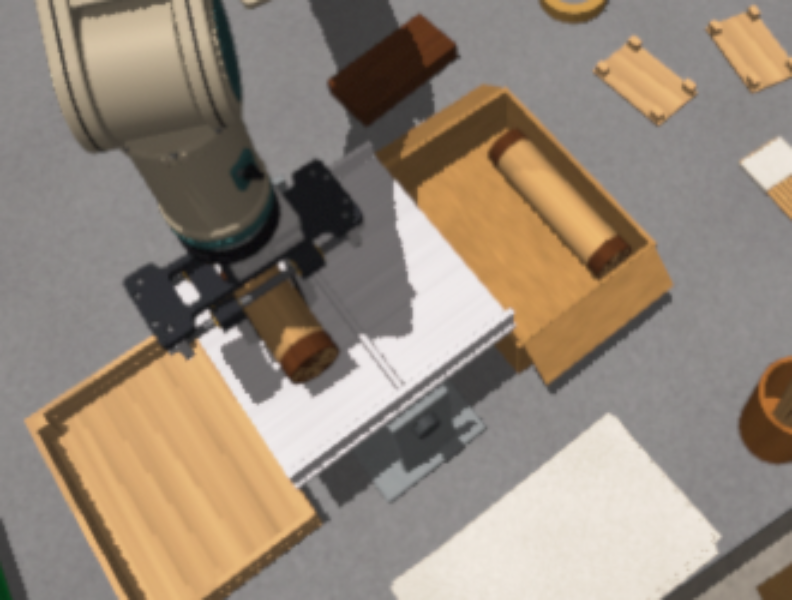

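{"fn": "carry_out", "kwargs": {"moves": [{"linear": [0, 4, 10], "spin": 0}, {"linear": [0, 0, 8], "spin": 0}, {"linear": [0, 0, 6], "spin": 0}, {"linear": [0, 0, 4], "spin": 0}, {"linear": [0, 0, 3], "spin": 0}, {"linear": [0, 0, 1], "spin": 0}, {"linear": [0, 0, 0], "spin": 0}, {"linear": [0, 0, 0], "spin": 0}]}}

```text
time_s: 16.8
ee_pos: [0.594, -0.2473, 0.1452]
tcp_rot: [180.0, -0.0, 6.5]
force: [-0.6, -1.1, -2.1]
finger_gap: 0.0472
```

{"fn": "carry_out", "kwargs": {"moves": [{"linear": [0, 0, 1.5], "spin": 0}, {"linear": [0, 0, 0.5], "spin": 0}, {"linear": [0, 0, 0], "spin": 0}, {"linear": [0, 0, 0], "spin": 0}, {"linear": [0, 0, 0], "spin": 0}, {"linear": [0, 0, 0], "spin": 0}, {"linear": [0, 0, 0], "spin": 0}, {"linear": [0, 0, 0], "spin": 0}]}}

```text
time_s: 17.6
ee_pos: [0.5938, -0.2473, 0.143]
tcp_rot: [180.0, -0.0, 6.5]
force: [-0.4, -0.2, -2.4]
finger_gap: 0.0475
```

{"fn": "carry_out", "kwargs": {"moves": [{"linear": [0, 0, 0], "spin": 0}, {"linear": [0, 0, -3], "spin": 0}, {"linear": [0, 0, -20], "spin": 0}, {"linear": [0, 0, -40], "spin": 0}, {"linear": [0, 0, -45], "spin": 0}, {"linear": [0, 0, -20], "spin": 0}, {"linear": [0, 0, 0], "spin": 0}, {"linear": [0, 0, 0], "spin": 0}], "hand": 72}}

```text
time_s: 18.4
ee_pos: [0.5936, -0.2472, 0.271]
tcp_rot: [180.0, -0.0, 6.5]
force: [-0.7, -0.6, -0.3]
finger_gap: 0.0676
```

{"fn": "carry_out", "kwargs": {"moves": [{"linear": [0, 0, -20], "spin": 0}, {"linear": [0, 0, -20], "spin": 0}, {"linear": [0, 0, -10], "spin": 0}, {"linear": [0, 0, 0], "spin": 0}, {"linear": [0, 0, 0], "spin": 0}, {"linear": [0, 0, 0], "spin": 0}, {"linear": [0, 0, 0], "spin": 0}, {"linear": [0, 0, 0], "spin": 0}]}}

```text
time_s: 19.2
ee_pos: [0.5935, -0.2472, 0.3203]
tcp_rot: [-180.0, 0.1, 6.5]
force: [0.5, -0.1, 0.3]
finger_gap: 0.0677
```

```bash
python3 - <<'E'
from h import *
s=arm.state();print(s["ee_pos"].round(4),s["tcp_rot"].round(2),s["force"].round(2),s["finger_gap"],s["time_s"])
im=cams.read_camera("wrist");cv2.imwrite("pics/w9.png",im[:,:,::-1])
im=cams.read_camera("scene");cv2.imwrite("pics/s9.png",im[:,:,::-1])
E
```

```text
[ 0.5935 -0.2472  0.3203] [-1.7997e+02  5.0000e-02  6.4800e+00] [ 0.54 -0.1   0.33] 0.06768270818695207 19.2
```

View pics/w9.png

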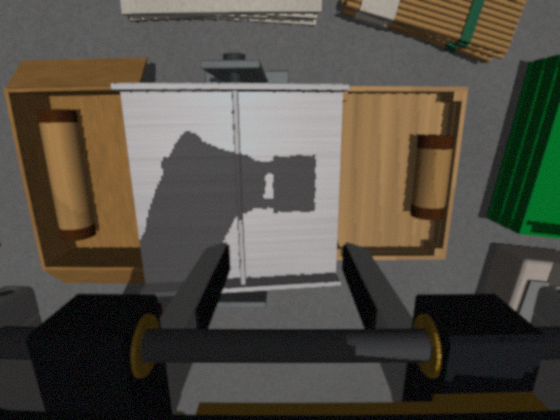

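View pics/s9.png

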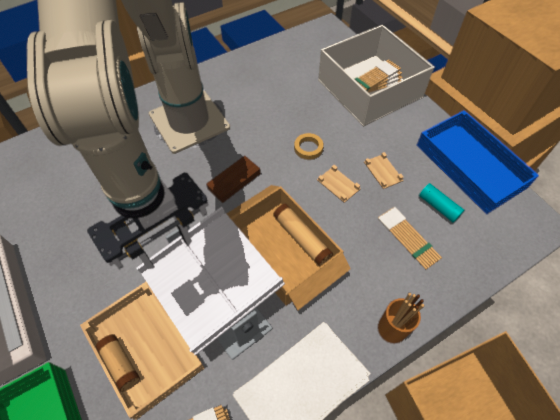

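{"fn": "carry_out", "kwargs": {"moves": [{"linear": [0, 0, 0], "spin": 0}, {"linear": [0, 0, 0], "spin": 0}, {"linear": [0, 0, 0], "spin": 0}, {"linear": [0, 0, 0], "spin": 0}, {"linear": [0, 0, 0], "spin": 0}, {"linear": [0, 0, 0], "spin": 0}, {"linear": [0, 0, 0], "spin": 0}, {"linear": [0, 0, 0], "spin": 0}]}}

```text
time_s: 20.1
ee_pos: [0.5938, -0.2473, 0.321]
tcp_rot: [-180.0, -0.0, 6.5]
force: [0.4, 0.9, 0.5]
finger_gap: 0.0678
```

```bash
python3 - <<'E'
from h import *
im=cams.read_camera("scene")[:,:,::-1];b=cv2.imread("pics/s9.png")
d=cv2.absdiff(np.ascontiguousarray(im),b).max(2)
print("crate diff",(d[290:410,80:200]>40).sum(),"carton diff",(d[190:300,235:345]>40).sum())
s=arm.state();print(s["ee_pos"],s["force"].round(2))
P=wray([(434,177),(67,175)],.03,s["ee_pos"],s["tcp_rot"])-[.585,-.189,0]
a=np.radians(6.5);print([(np.cos(a)*p[0]+np.sin(a)*p[1],-np.sin(a)*p[0]+np.cos(a)*p[1]) for p in P])
print(arm.finish_job())
E
```

```text
crate diff 69 carton diff 154
[ 0.59378476 -0.24730627  0.3209916 ] [-0.76 -0.46 -0.72]
[(np.float64(0.0022298984256220733), np.float64(-0.2793157869191972)), (np.float64(0.006252979517882732), np.float64(0.2678194958046875))]
the job is handed in; nothing more can be done
None
```

The long tube went down the tray into the carton first, then the short tube into the crate. I handed the job in at about 20 s of the 72 s allowed. No verdict came back.

**Long tube:** I laid it on the +y half of the tray, in line with the pivot and about 57 mm from the ridge, and let go. The next picture showed it in the carton and the fingers clear.

**Short tube:** I laid it about 59 mm out on the crate half and let go. The last wrist picture shows it in the crate.

**Final positions, in the stand's directions:**

| Tube | Along x from the box's centre | Along y from the box's centre | Limits (x, y) |
|---|---|---|---|
| Long, in the carton | about 6 mm | about 58 mm | 115 mm, 80 mm |
| Short, in the crate | about 2 mm | about 69 mm | 115 mm, 80 mm |

- **Position estimate:** both y figures put the tubes against the far wall. The short tube's 69 mm is more than the roughly 61 mm I would expect there, so these figures are probably several millimetres off.
- **Gripper:** it was empty and about 0.32 m above the bench, with the wrist force near zero.
- **Bystanders:** the flat pack and tape roll look unmoved in the pictures. I did not measure them.
- **At rest, not clean:** two scene pictures about 0.9 s apart still differed by 69 pixels around the crate and 154 around the carton. Those areas also take in parts of the tray and the arm's shadow. I put it down to the tray still levelling but did not check, so rest is likely, not proven.
- **Tipping:** I did not see the tray at full tilt in either step. I inferred it from each tube rolling off into its box.

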